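# Turn the lazy Susan to bring the burgundy spice jar to the front

## Robot

A 7-joint arm with a two-finger parallel gripper is mounted at the origin on the work surface. World frame = base frame: x ahead of the robot, y to its left, z up, the work surface at z = 0. Lengths are in m, angles in degrees, forces in N, time in s.
With the tool pointing down it reaches from about 0.4 to 0.9 m from the base axis. Payload 5.5 kg.
Tool frame: the origin (TCP) lies at the very end of the fingers, on their centre line; the grasp point (between the pads) lies 19 mm behind it; z points along the fingers, y is the line along which they close (so a half turn about z gives the same grasp; the last joint's range is limited). The gripper opens to 85 mm and grips with 20 to 120 N. Pads are 22 mm wide; open, the fingers measure 114 mm over their backs; the gripper's body (76 mm by 85 mm) begins 54 mm behind the grasp point. The pads swing forward as they close: fully open they stand 13 mm farther back than shut.
Start: joints at [-57.055, 28.699, -24.465, 88.831, 12.651, 65.22, -12.049], TCP at [0.199, 0.619, 0.231] pointing down, gripper open.
Joint ranges: [-164.97, 164.97], [-17.58, 116.51], [-87.97, 89.64], [11.32, 138.91], [-80.73, 260.73], [10.89, 115.49], [-147.41, 147.41]. Speed limits (degrees/s): [147.25, 147.25, 180, 180, 180, 180, 180].

## Interface

Orientations are given as [roll, pitch, yaw] about the fixed x, y, z axes, in that order (R = Rz(yaw) Ry(pitch) Rx(roll)).
In Python, from bench import manip, vision, hand_in gives the robot as it stands.
- The arm moves only by the tool play_rows, never from a script. Its argument "commands" is a list of rows, each an object of numbers: "dx", "dy", "dz": the shift along the tool's x, y, z in m; "turn": the turn about the tool's z in rad. In form: [{"dx": .., "dy": .., "dz": .., "turn": ..}, ...]. A call has exactly 5 rows; each row is the pose to reach, as a shift and turn from the pose commanded when the call began, along the tool's axes at that moment; what a row does not reach only later rows make up. A row lasts 1/8 s, in which the tool goes at most 62.5 mm and 10.7 degrees, less where a joint would pass 70% of its speed; a pose out of reach is approached as far as the arm can. A call with a gripper value outside its range is refused whole. "gripper" is the gripper command: -1 is fully open, 1 is shut, values between are in proportion, set as the call begins (left out, the last holds). The fingers move at their own pace and stop on an object; "force" is the grip in N (left out, the last holds). Time passes only in rows, so rows that repeat a pose let the fingers close, or fill a call up. It gives the time, the measured TCP pose, the force, the opening and the grip force at its end, in the units of the state.
- manip.get_state(): the state, without advancing time (a new reading comes with each control period).
- vision.read_camera(name): name is "side" or "top" or "wrist"; returns the picture (480x640x3 uint8, blue, green, red); there is no depth.
- vision.calibration(name): a dict with "K" (3x3 intrinsics, pixels), "k1" (the pictures are not rectified: a ray, as slopes to the right and down, at radius r is drawn at 1 + k1 r^2 times it, then the intrinsics apply), "cam_to_world" (4x4, takes a point from camera to world coordinates); the wrist camera has in their place "T_tool_cam" (4x4, takes a point from camera to tool coordinates, whose origin is the TCP and whose axes are the flange's). Camera axes: x right, y down, z forward; pixel columns grow to the right and rows downward; lengths in m; the calibration is good to about 2 mm. A picture is of the moment at which its call begins: read the wrist's pose just before it. calibration takes no time and is no camera call.
- hand_in(): hands the job in; it is judged then, once.
The state is a dict: "clock": time; "joints": joint angles; "qd": joint speeds; "joint_efforts": joint torques, N m; "ee_pos": TCP position; "tool_rot": TCP orientation; "contact_force": force on the tool from outside, world axes, zero at the start; "torque": the same for the moment, N m; "width": finger opening in m; "finger_force": force on a finger pad.
Only numpy, scipy, OpenCV 4.12 (cv2) and the standard library are available. Lean on these libraries where they do the work, as an engineer would, in place of code of your own. Each camera call takes 0.05 s, during which the arm holds its last target. There are 200 camera calls.

## Task

Turn the lazy Susan by pushing its outer edge with the fingertips until the jar with the burgundy lid stands squarely at the front, straight towards the front edge of the worktop where the robot stands, and leave it at rest there. Do not touch or lift any of the jars: they all ride round standing in their places on the tray. Leave the steel measuring cup and the wooden salt pot beside it where they are.

Things in the scene. Friction and masses are not known exactly. Their poses are not given: they have to be found in the camera images.
- base: Fixed round foot of the lazy Susan, 190 mm across, 14 mm high, on the worktop under the tray. Origin on the turning axis at worktop height. It never turns: its x axis points straight to the back of the worktop and y to the left, so its -x direction is the front, square to the front edge where the robot stands.
- tray: Turning walnut disc 300 mm across, flat without a lip, its plain upright edge 22 to 42 mm above the worktop. Origin on the axis at its underside, z up; start yaw arbitrary. Turns either way without stops, with light drag (0.06 N m), coasts a few degrees at most and stays where left. A fingertip pressed lightly inwards on the edge (1 to 5 N) and moved along it carries it round by friction.
- jar_burgundy: THE MARKED JAR: white ceramic spice jar with a burgundy (dark wine red) lid, 47 mm across, 61 mm tall, 160 g, standing loose on the tray with its centre about 90 mm from the turning axis. Origin at the centre of its underside, z up; it is round.
- jar_green: White ceramic spice jar with a dark green lid, same size as the marked one (47 mm across, 61 mm tall, lid top 103 mm above the worktop), loose on the tray with its centre about 90 mm from the axis; the six jars stand about 60 degrees apart. Origin at the centre of its underside.
- jar_cork: White ceramic spice jar with a light brown cork lid, same size as the marked one (47 mm across, 61 mm tall, lid top 103 mm above the worktop), loose on the tray with its centre about 90 mm from the axis; the six jars stand about 60 degrees apart. Origin at the centre of its underside.
- jar_black: White ceramic spice jar with a black lid, same size as the marked one (47 mm across, 61 mm tall, lid top 103 mm above the worktop), loose on the tray with its centre about 90 mm from the axis; the six jars stand about 60 degrees apart. Origin at the centre of its underside.
- jar_blue: White ceramic spice jar with a grey-blue lid, same size as the marked one (47 mm across, 61 mm tall, lid top 103 mm above the worktop), loose on the tray with its centre about 90 mm from the axis; the six jars stand about 60 degrees apart. Origin at the centre of its underside.
- jar_cream: White ceramic spice jar with a cream-white lid, same size as the marked one (47 mm across, 61 mm tall, lid top 103 mm above the worktop), loose on the tray with its centre about 90 mm from the axis; the six jars stand about 60 degrees apart. Origin at the centre of its underside.
- scoop_cup: Bystander on the worktop: small steel measuring cup, 69 wide, 47 tall, with a flat handle that reaches 97 from its centre, away from the tray (mm), light and loose. Origin at the centre of its underside.
- salt_pot: Bystander on the worktop: small pale wooden lidded salt pot, 74 wide, 72 tall (mm), light and loose. Origin at the centre of its underside.
Mind the look-alikes: they are no part of the job. Leave any orange or purple look-alike of the jar_burgundy alone.

How it is judged (in metres and radians):
On the way:
1. the fingers push the tray round by its edge (contact force between the fingers and tray above 0.2 N and horizontal distance between the grasp point and tray above 0.12 m and angular speed of tray above 0.03 rad/s), for 0.1 s.
At the end, for the whole second after the job is handed in: The burgundy-lidded jar stands on the front side of the turning axis, within 15.5 mm (about 10 degrees) to either side of the line from the axis square to the worktop's front edge; the tray is at rest (below 0.05 rad/s); all six jars stand upright on it, 70 to 110 mm from the axis (y of jar_burgundy in the frame of base between -0.0155 and 0.0155 m and x of jar_burgundy in the frame of base below -0.07 m and angular speed of tray below 0.05 rad/s and angle between each of jar_burgundy, jar_green, jar_cork, jar_black, jar_blue, jar_cream's own z axis and vertical below 0.15 rad and horizontal distance between jar_burgundy and tray between 0.07 and 0.11 m and height (world z) of jar_burgundy between 0.037 and 0.048 m and horizontal distance between jar_green and tray between 0.07 and 0.11 m and height (world z) of jar_green between 0.037 and 0.048 m and horizontal distance between jar_cork and tray between 0.07 and 0.11 m and height (world z) of jar_cork between 0.037 and 0.048 m and horizontal distance between jar_black and tray between 0.07 and 0.11 m and height (world z) of jar_black between 0.037 and 0.048 m and horizontal distance between jar_blue and tray between 0.07 and 0.11 m and height (world z) of jar_blue between 0.037 and 0.048 m and horizontal distance between jar_cream and tray between 0.07 and 0.11 m and height (world z) of jar_cream between 0.037 and 0.048 m); the robot touches nothing.
It fails at once if a jar is touched by the robot (contact force between any of the fingers, the arm and jar_burgundy above 0.3 N or contact force between any of the fingers, the arm and jar_green above 0.3 N or contact force between any of the fingers, the arm and jar_cork above 0.3 N or contact force between any of the fingers, the arm and jar_black above 0.3 N or contact force between any of the fingers, the arm and jar_blue above 0.3 N or contact force between any of the fingers, the arm and jar_cream above 0.3 N).
It fails at once if a jar is lifted off the tray, tipped, or slides out of its place in the ring ((height (world z) of jar_burgundy above 0.052 m or angle between jar_burgundy's own z axis and vertical above 0.2 rad or horizontal distance between jar_burgundy and tray below 0.07 m or horizontal distance between jar_burgundy and tray above 0.11 m) or (height (world z) of jar_green above 0.052 m or angle between jar_green's own z axis and vertical above 0.2 rad or horizontal distance between jar_green and tray below 0.07 m or horizontal distance between jar_green and tray above 0.11 m) or (height (world z) of jar_cork above 0.052 m or angle between jar_cork's own z axis and vertical above 0.2 rad or horizontal distance between jar_cork and tray below 0.07 m or horizontal distance between jar_cork and tray above 0.11 m) or (height (world z) of jar_black above 0.052 m or angle between jar_black's own z axis and vertical above 0.2 rad or horizontal distance between jar_black and tray below 0.07 m or horizontal distance between jar_black and tray above 0.11 m) or (height (world z) of jar_blue above 0.052 m or angle between jar_blue's own z axis and vertical above 0.2 rad or horizontal distance between jar_blue and tray below 0.07 m or horizontal distance between jar_blue and tray above 0.11 m) or (height (world z) of jar_cream above 0.052 m or angle between jar_cream's own z axis and vertical above 0.2 rad or horizontal distance between jar_cream and tray below 0.07 m or horizontal distance between jar_cream and tray above 0.11 m)).
It fails at once if the tray is pushed on its top among the jars, not at its edge (contact force between the fingers and tray above 0.5 N and horizontal distance between the grasp point and tray below 0.12 m).
It fails at once if the measuring cup or the salt pot is moved by more than 15 mm (distance of any of scoop_cup, salt_pot from where it was at the start of the episode above 0.015 m).
It also fails if it takes over 72 s, if anything falls off the work surface, if the arm or the gripper's body presses on something with over 40 N, if the wrist force passes 120 N, or if a joint passes its speed limit or range.

## Working session

There is one attempt and no reset: what is moved stays moved. The work goes in short steps, Python scripts to look and compute and a tool call to move; the robot and the scene stay as the last step left them, time stands still between calls to the robot, and variables do not carry over. Pictures are saved under pics/ and viewed, at most 10 in all, crops included, and the job is handed in when it is done.

Besides the shell and the picture viewer there is one more tool, called by a JSON object that holds its "op" and its "data". play_rows: Moves the arm, as the interface text tells. Its arguments: {"type":"object","properties":{"commands":{"type":"array","items":{"type":"object","properties":{"dx":{"type":"number"},"dy":{"type":"number"},"dz":{"type":"number"},"turn":{"type":"number"}}}},"gripper":{"type":"number"},"force":{"type":"number"}},"required":["commands"]}

```bash
mkdir -p pics; python3 - <<'E'
from bench import manip, vision
import cv2,numpy as np
s=manip.get_state(); print({k:np.round(v,3) for k,v in s.items()})
for n in("top","side"):
    cv2.imwrite(f"pics/{n}0.png",vision.read_camera(n)); c=vision.calibration(n); print(n,np.round(c["K"],1).tolist(),c["k1"],np.round(c["cam_to_world"],3).tolist())
E
```

```text
{'clock': np.float64(0.0), 'joints': array([-57.055,  28.754, -24.454,  88.889,  12.65 ,  65.219, -12.049]), 'qd': array([-0.054, -0.009, -0.011,  0.035,  0.006, -0.117, -0.08 ]), 'joint_efforts': array([ 0.0000e+00, -5.6952e+01, -5.8160e+00, -2.8094e+01,  1.1000e-02,
        1.2000e-02, -0.0000e+00]), 'ee_pos': array([0.199, 0.618, 0.23 ]), 'tool_rot': array([-1.79891e+02, -5.00000e-03,  1.62138e+02]), 'contact_force': array([-0.846, -0.171,  0.299]), 'torque': array([-0.002,  0.034, -0.002]), 'finger_force': np.float64(0.0), 'width': np.float64(0.086)}
top [[531.5, 0.0, 317.7], [0.0, 531.5, 244.8], [0.0, 0.0, 1.0]] -0.13353879445370437 [[0.004, -0.998, 0.07, 0.426], [-1.0, -0.006, -0.021, -0.006], [0.022, -0.07, -0.997, 1.284], [0.0, 0.0, 0.0, 1.0]]
side [[570.5, 0.0, 321.3], [0.0, 570.5, 240.2], [0.0, 0.0, 1.0]] 0.016232071554959378 [[0.886, -0.307, 0.349, 0.061], [-0.464, -0.574, 0.675, -0.946], [-0.007, -0.76, -0.65, 0.965], [0.0, 0.0, 0.0, 1.0]]
```

View pics/top0.png

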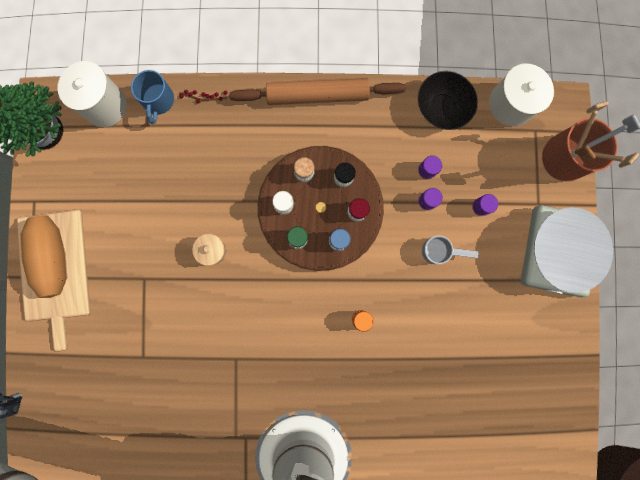

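View pics/side0.png

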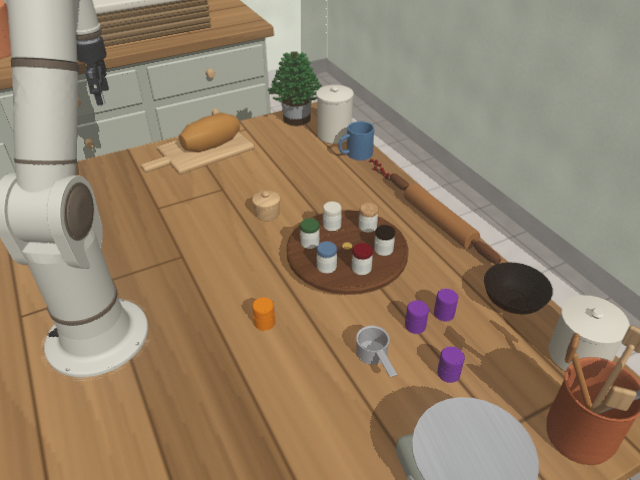

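The top picture shows the tray centred at about (320,207). The burgundy lid is at (359,209), to the right, so the tray must turn roughly 90° clockwise. The salt pot is at (208,249), the cup at (438,250) with its handle pointing right, and an orange decoy at (363,321).

```bash
cat > h.py <<'E'
from bench import manip, vision
import cv2,numpy as np
from scipy.spatial.transform import Rotation as Ro
def und(c,uv):
    uv=np.atleast_2d(np.float64(uv)); return cv2.undistortPoints(uv[:,None],np.array(c["K"]),np.array([c["k1"],0,0,0,0.]))[:,0]
def world(n,uv,z):
    c=vision.calibration(n); T=np.array(c["cam_to_world"]); p=und(c,uv)
    d=np.c_[p,np.ones(len(p))]@T[:3,:3].T; return T[:3,3]+d*((z-T[2,3])/d[:,2])[:,None]
def lid(img,n="top"):
    h=cv2.cvtColor(img,cv2.COLOR_BGR2HSV); m=(((h[...,0]>168)|(h[...,0]<4))&(h[...,1]>170)&(h[...,2]>50)&(h[...,2]<160)).astype(np.uint8)
    k,l,st,ce=cv2.connectedComponentsWithStats(m); return [(st[i,4],np.round(ce[i],1).tolist()) for i in range(1,k) if st[i,4]>60]
E
python3 - <<'E'
from h import *
im=cv2.imread("pics/top0.png")
print(lid(im))
# tray contour: dark brown
h=cv2.cvtColor(im,cv2.COLOR_BGR2GRAY)
m=np.zeros_like(h); m[130:290,240:400]=(h[130:290,240:400]<85)*255
m=cv2.morphologyEx(m,cv2.MORPH_OPEN,np.ones((3,3)))
ct=max(cv2.findContours(m,0,1)[0],key=cv2.contourArea); hull=cv2.convexHull(ct)
W=world("top",hull[:,0],.042)[:,:2]; A=np.c_[2*W,np.ones(len(W))]; s=np.linalg.lstsq(A,(W**2).sum(1),rcond=None)[0]
print("tray",s[:2],np.sqrt(s[2]+s[0]**2+s[1]**2), np.round(world("top",[[320.5,207.5]],.045),3))
for nm,uv,z in [("burg",(359,208.5),.103),("green",(297.5,238),.103),("cork",(304,169),.103),("black",(344.5,174.5),.103),("blue",(340,239.5),.103),("cream",(283.5,202.5),.103),("cup",(438,250),.047),("handle",(478,255),.04),("pot",(208,250),.072),("orange",(363,321),.06),("p1",(431,198),.06)]:
    w=world("top",uv,z)[0]; d=w[:2]-s[:2]; print(nm,np.round(w,3),np.round(np.hypot(*d),3),np.round(np.degrees(np.arctan2(d[1],d[0])),1))
c=vision.calibration("wrist"); print({k:np.round(v,3).tolist() for k,v in c.items()})
E
```

```text
[(np.int32(309), [359.3, 207.9])]
tray [ 0.60268686 -0.03034814] 0.15051230267570945 [[ 0.601 -0.039  0.045]]
burg [ 0.592 -0.124  0.103] 0.094 -96.8
green [0.524 0.014 0.103] 0.09 150.6
cork [0.68  0.    0.103] 0.084 21.6
black [ 0.669 -0.091  0.103] 0.09 -42.6
blue [ 0.521 -0.081  0.103] 0.096 -148.1
cream [0.604 0.046 0.103] 0.076 89.1
cup [ 0.502 -0.316  0.047] 0.303 -109.3
handle [ 0.491 -0.416  0.04 ] 0.401 -106.1
pot [0.498 0.219 0.072] 0.271 112.7
orange [ 0.337 -0.137  0.06 ] 0.286 -158.1
p1 [ 0.624 -0.298  0.06 ] 0.269 -85.4
{'K': [[432.78, 0.0, 314.196], [0.0, 432.78, 237.531], [0.0, 0.0, 1.0]], 'k1': -0.009, 'T_tool_cam': [[0.0, -0.951, -0.309, 0.08], [1.0, 0.0, 0.0, 0.0], [0.0, -0.309, 0.951, -0.144], [0.0, 0.0, 0.0, 1.0]]}
```

```bash
cat > rows.py <<'E'
# rows from commanded pose (x y z yaw) through listed poses, in tool axes
import numpy as np,sys,json
def rows(p0,ps):
    c,s=np.cos(np.radians(p0[3])),np.sin(np.radians(p0[3])); out=[]
    for p in ps:
        d=np.array(p[:3])-p0[:3]; out.append([round(float(v),4) for v in (d@[c,s,0],d@[s,-c,0],-d[2],np.radians(p0[3]-p[3]))])
    return out
E
python3 - <<'E'
from rows import *
def lin(a,b,n): return [list(np.array(a)+(np.array(b)-a)*(i+1)/n) for i in range(n)]
P=[[.199,.619,.231,162.14],[.36,.38,.22,155],[.45,.10,.2,145],[.459,-.18,.15,135]]
for a,b in zip(P,P[1:]):
    print(rows(a,lin(a,b,5)))
E
```

```text
[[-0.0453, -0.0356, 0.0022, 0.0249], [-0.0906, -0.0712, 0.0044, 0.0498], [-0.1359, -0.1069, 0.0066, 0.0748], [-0.1812, -0.1425, 0.0088, 0.0997], [-0.2265, -0.1781, 0.011, 0.1246]]
[[-0.04, -0.0431, 0.004, 0.0349], [-0.08, -0.0863, 0.008, 0.0698], [-0.1199, -0.1294, 0.012, 0.1047], [-0.1599, -0.1726, 0.016, 0.1396], [-0.1999, -0.2157, 0.02, 0.1745]]
[[-0.0336, -0.0448, 0.01, 0.0349], [-0.0672, -0.0897, 0.02, 0.0698], [-0.1008, -0.1345, 0.03, 0.1047], [-0.1344, -0.1794, 0.04, 0.1396], [-0.168, -0.2242, 0.05, 0.1745]]
```

{"op": "play_rows", "data": {"commands": [{"dx": -0.045,"dy": -0.036,"dz": 0.002,"turn": 0.025},{"dx": -0.09,"dy": -0.071,"dz": 0.004,"turn": 0.05},{"dx": -0.136,"dy": -0.107,"dz": 0.007,"turn": 0.075},{"dx": -0.181,"dy": -0.142,"dz": 0.009,"turn": 0.1},{"dx": -0.226,"dy": -0.178,"dz": 0.011,"turn": 0.125}], "gripper": 1, "force": 40}}

```text
clock: 0.72
ee_pos: [0.3606, 0.3781, 0.22]
tool_rot: [-180.0, -0.0, 154.9]
contact_force: [-0.3, 0.8, 0.1]
width: 0.0003
finger_force: 0.0
```

{"op": "play_rows", "data": {"commands": [{"dx": -0.04,"dy": -0.043,"dz": 0.004,"turn": 0.035},{"dx": -0.08,"dy": -0.086,"dz": 0.008,"turn": 0.07},{"dx": -0.12,"dy": -0.129,"dz": 0.012,"turn": 0.105},{"dx": -0.16,"dy": -0.173,"dz": 0.016,"turn": 0.14},{"dx": -0.2,"dy": -0.216,"dz": 0.02,"turn": 0.175}]}}

```text
clock: 1.35
ee_pos: [0.4499, 0.0977, 0.2001]
tool_rot: [180.0, 0.0, 144.9]
contact_force: [0.8, 1.3, 0.1]
width: -0.0
finger_force: 0.0
```

{"op": "play_rows", "data": {"commands": [{"dx": -0.034,"dy": -0.045,"dz": 0.01,"turn": 0.035},{"dx": -0.067,"dy": -0.09,"dz": 0.02,"turn": 0.07},{"dx": -0.101,"dy": -0.134,"dz": 0.03,"turn": 0.105},{"dx": -0.134,"dy": -0.179,"dz": 0.04,"turn": 0.14},{"dx": -0.168,"dy": -0.224,"dz": 0.05,"turn": 0.175}]}}

```text
clock: 1.98
ee_pos: [0.4583, -0.1818, 0.1499]
tool_rot: [180.0, -0.0, 134.9]
contact_force: [0.9, -0.1, 0.0]
width: -0.0002
finger_force: 0.0
```

{"op": "play_rows", "data": {"commands": [{"dx": 0,"dy": 0,"dz": 0,"turn": 0},{"dx": 0,"dy": 0,"dz": 0,"turn": 0},{"dx": 0,"dy": 0,"dz": 0,"turn": 0},{"dx": 0,"dy": 0,"dz": 0,"turn": 0},{"dx": 0,"dy": 0,"dz": 0,"turn": 0}]}}

```text
clock: 2.6
ee_pos: [0.4588, -0.1795, 0.1505]
tool_rot: [180.0, 0.0, 135.0]
contact_force: [0.1, -0.4, -0.5]
width: 0.0002
finger_force: 0.0
```

{"op": "play_rows", "data": {"commands": [{"dz": 0.05},{"dz": 0.1},{"dz": 0.119},{"dy": 0.012,"dz": 0.119},{"dy": 0.024,"dz": 0.119}]}}

```text
$.commands[0]: bad value
```

{"op": "play_rows", "data": {"commands": [{"dy": 0.002},{"dy": 0.003},{"dy": 0.004},{"dy": 0.004},{"dy": 0.004}]}}

```text
$.commands[0]: bad value
```

```bash
python3 - <<'E'
from h import *
s=manip.get_state(); print(s["ee_pos"],s["contact_force"],s["clock"])
im=vision.read_camera("side"); cv2.imwrite("pics/s1.png",cv2.resize(im[180:340,230:450],None,fx=3,fy=3))
E
```

```text
[ 0.45884706 -0.17948307  0.15048696] [ 0.12283335 -0.35212834 -0.52130191] 2.6
```

View pics/s1.png

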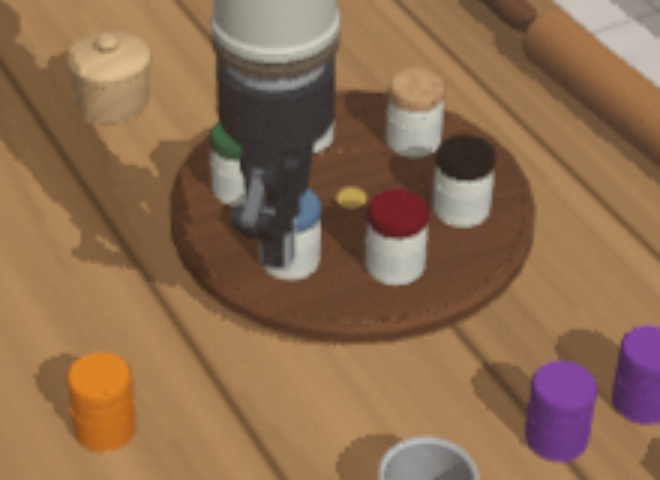

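The rows were refused because all four keys are required. The arm is still hovering at z 0.15. In the crop the gripper at (275,200) hides the blue and green jars, and the burgundy jar is at (397,235).

{"op": "play_rows", "data": {"commands": [{"dx": 0,"dy": 0,"dz": 0.05,"turn": 0},{"dx": 0,"dy": 0,"dz": 0.1,"turn": 0},{"dx": 0,"dy": 0,"dz": 0.119,"turn": 0},{"dx": 0,"dy": 0.01,"dz": 0.119,"turn": 0},{"dx": 0,"dy": 0.02,"dz": 0.119,"turn": 0}]}}

```text
clock: 3.28
ee_pos: [0.4744, -0.1657, 0.0322]
tool_rot: [179.9, 0.1, 134.9]
contact_force: [0.3, 0.2, 0.5]
width: -0.0001
finger_force: 0.0
```

{"op": "play_rows", "data": {"commands": [{"dx": 0,"dy": 0.002,"dz": 0,"turn": 0},{"dx": 0,"dy": 0.004,"dz": 0,"turn": 0},{"dx": 0,"dy": 0.006,"dz": 0,"turn": 0},{"dx": 0,"dy": 0.006,"dz": 0,"turn": 0},{"dx": 0,"dy": 0.006,"dz": 0,"turn": 0}]}}

```text
clock: 3.9
ee_pos: [0.4769, -0.1621, 0.0313]
tool_rot: [-180.0, -0.0, 134.9]
contact_force: [0.9, 0.7, 0.1]
width: -0.0003
finger_force: 0.0
```

```bash
python3 - <<'E'
from h import *
s=manip.get_state(); print(s["ee_pos"],s["contact_force"],s["clock"])
im=vision.read_camera("wrist"); cv2.imwrite("pics/w1.png",im)
print(lid(vision.read_camera("top")))
E
```

```text
[ 0.47686147 -0.16208815  0.03132069] [0.89813834 0.72779784 0.10433221] 3.9
[(np.int32(307), [359.3, 207.9])]
```

View pics/w1.png

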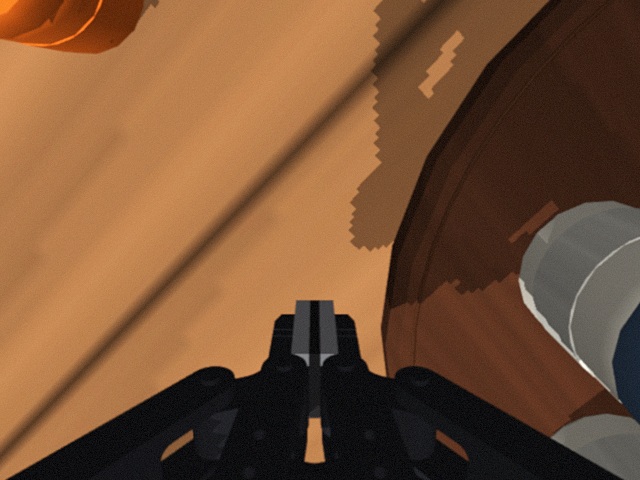

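The wrist view shows the closed fingertips at (315,310) and the tray edge at about (385,330), roughly 10 mm apart. I'll open the gripper about 20 mm so its body stays farther from the jars.

{"op": "play_rows", "data": {"commands": [{"dx": 0,"dy": -0.006,"dz": 0.001,"turn": 0},{"dx": 0,"dy": -0.006,"dz": 0.002,"turn": 0},{"dx": 0,"dy": -0.006,"dz": 0.002,"turn": 0},{"dx": 0,"dy": -0.006,"dz": 0.002,"turn": 0},{"dx": 0,"dy": -0.006,"dz": 0.002,"turn": 0}], "gripper": 0.53}}

```text
clock: 4.62
ee_pos: [0.4729, -0.166, 0.0293]
tool_rot: [180.0, 0.0, 134.9]
contact_force: [-0.3, 0.7, 0.0]
width: 0.0199
finger_force: 0.0
```

{"op": "play_rows", "data": {"commands": [{"dx": 0,"dy": 0.002,"dz": 0,"turn": 0},{"dx": 0,"dy": 0.004,"dz": 0,"turn": 0},{"dx": 0,"dy": 0.005,"dz": 0,"turn": 0},{"dx": 0,"dy": 0.005,"dz": 0,"turn": 0},{"dx": 0,"dy": 0.005,"dz": 0,"turn": 0}]}}

```text
clock: 5.25
ee_pos: [0.4763, -0.1626, 0.0293]
tool_rot: [-180.0, -0.0, 134.9]
contact_force: [-0.1, -0.2, 0.5]
width: 0.0203
finger_force: 0.0
```

```bash
python3 - <<'E'
from h import *
s=manip.get_state(); print(s["ee_pos"],s["contact_force"],s["clock"],s["width"])
im=vision.read_camera("wrist"); cv2.imwrite("pics/w2.png",im)
E
```

```text
[ 0.47629335 -0.16261036  0.02929669] [-0.11764431 -0.20801291  0.46917955] 5.25 0.020346657592690505
```

View pics/w2.png

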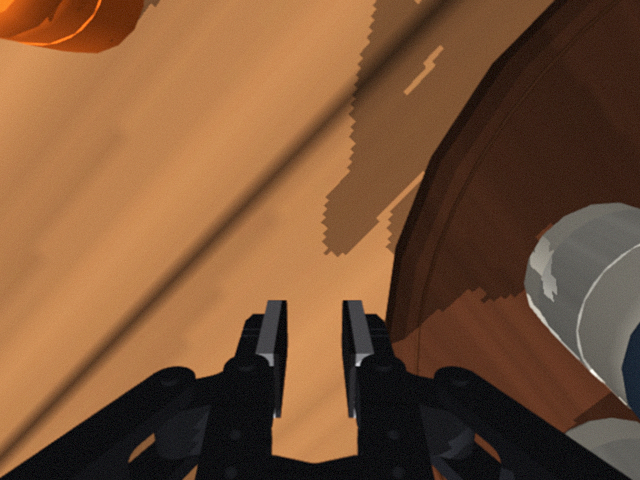

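The right fingertip, at (385,320), is now about 2-4 mm from the tray edge at (392,320).

{"op": "play_rows", "data": {"commands": [{"dx": 0,"dy": 0.001,"dz": 0,"turn": 0},{"dx": 0,"dy": 0.002,"dz": 0,"turn": 0},{"dx": 0,"dy": 0.003,"dz": 0,"turn": 0},{"dx": 0,"dy": 0.003,"dz": 0,"turn": 0},{"dx": 0,"dy": 0.003,"dz": 0,"turn": 0}]}}

```text
clock: 5.92
ee_pos: [0.4781, -0.1607, 0.0293]
tool_rot: [-180.0, -0.0, 134.9]
contact_force: [-2.0, -1.5, 1.3]
width: 0.02
finger_force: 1.0
```

{"op": "play_rows", "data": {"commands": [{"dx": 0,"dy": 0.001,"dz": 0,"turn": 0},{"dx": 0,"dy": 0.001,"dz": 0,"turn": 0},{"dx": 0,"dy": 0.002,"dz": 0,"turn": 0},{"dx": 0,"dy": 0.002,"dz": 0,"turn": 0},{"dx": 0,"dy": 0.002,"dz": 0,"turn": 0}]}}

```text
clock: 6.55
ee_pos: [0.4783, -0.1606, 0.0292]
tool_rot: [-179.9, -0.1, 134.8]
contact_force: [-5.6, -5.4, 2.9]
width: 0.0201
finger_force: 3.7
```

```bash
cat >> rows.py <<'E'
def arc(ph0,r0,phs,r1,c=(.6,-.039)):
    f=lambda p,r:[c[0]+r*np.cos(np.radians(p)),c[1]+r*np.sin(np.radians(p)),.029,p-90]
    rs=np.linspace(r0,r1,6)[1:]
    return rows(f(ph0,r0),[f(p,r) for p,r in zip(phs,rs)])
E
python3 -c "
from rows import *
# tool-frame rows do not depend on phi0
print(arc(225,.169,[224,222,220,218,216],.1705)); print(arc(216,.1705,[213.5,211,208.5,206,203.5],.1705))"
```

```text
[[0.003, -0.0003, -0.0, 0.0175], [0.0089, -0.0004, -0.0, 0.0524], [0.0148, -0.0003, -0.0, 0.0873], [0.0207, 0.0001, -0.0, 0.1222], [0.0267, 0.0006, -0.0, 0.1571]]
[[0.0074, 0.0002, -0.0, 0.0436], [0.0149, 0.0006, -0.0, 0.0873], [0.0223, 0.0015, -0.0, 0.1309], [0.0296, 0.0026, -0.0, 0.1745], [0.0369, 0.004, -0.0, 0.2182]]
```

{"op": "play_rows", "data": {"commands": [{"dx": 0.003,"dy": -0.0003,"dz": 0,"turn": 0.0175},{"dx": 0.009,"dy": -0.0004,"dz": 0,"turn": 0.052},{"dx": 0.015,"dy": -0.0003,"dz": 0,"turn": 0.087},{"dx": 0.021,"dy": 0.0001,"dz": 0,"turn": 0.122},{"dx": 0.027,"dy": 0.0006,"dz": 0,"turn": 0.157}]}}

```text
clock: 7.18
ee_pos: [0.4604, -0.1397, 0.0292]
tool_rot: [-180.0, -0.0, 125.8]
contact_force: [-4.4, -2.8, 1.9]
width: 0.0199
finger_force: 2.4
```

```bash
python3 - <<'E'
from h import *
s=manip.get_state(); print(s["ee_pos"],s["contact_force"],s["finger_force"])
i=vision.read_camera("top"); print(lid(i)); cv2.imwrite("pics/t1.png",i[120:350,180:480])
for l in lid(i):
    d=world("top",l[1],.103)[0][:2]-[.6,-.039]; print(np.hypot(*d),np.degrees(np.arctan2(d[1],d[0])))
E
```

```text
[ 0.46040283 -0.13967048  0.02920701] [-4.35994578 -2.84443623  1.86955595] 2.390543818473816
[(np.int32(311), [358.1, 213.9])]
0.08507471761865579 -104.0978497807698
```

The tray follows without slip: a 9° arc turned the jar about 9°. Now a slightly lighter press and a longer arc.

```bash
python3 -c "
from rows import *
print(arc(216,.1705,[213.5,211,208.5,206,203.5],.1712)); print(arc(200,.1712,[197.5,195,192.5,190,187.5],.1712))"
```

```text
[[0.0074, 0.0, -0.0, 0.0436], [0.0149, 0.0004, -0.0, 0.0873], [0.0223, 0.001, -0.0, 0.1309], [0.0297, 0.002, -0.0, 0.1745], [0.0371, 0.0034, -0.0, 0.2182]]
[[0.0075, 0.0002, -0.0, 0.0436], [0.0149, 0.0007, -0.0, 0.0873], [0.0223, 0.0015, -0.0, 0.1309], [0.0297, 0.0026, -0.0, 0.1745], [0.0371, 0.0041, -0.0, 0.2182]]
```

{"op": "play_rows", "data": {"commands": [{"dx": 0.0074,"dy": 0,"dz": 0,"turn": 0.0436},{"dx": 0.0149,"dy": 0.0004,"dz": 0,"turn": 0.0873},{"dx": 0.0223,"dy": 0.001,"dz": 0,"turn": 0.131},{"dx": 0.0297,"dy": 0.002,"dz": 0,"turn": 0.1745},{"dx": 0.0371,"dy": 0.0034,"dz": 0,"turn": 0.218}]}}

```text
clock: 7.85
ee_pos: [0.4416, -0.1067, 0.0291]
tool_rot: [-180.0, -0.0, 113.3]
contact_force: [-3.4, -2.6, 2.0]
width: 0.0202
finger_force: 1.7
```

{"op": "play_rows", "data": {"commands": [{"dx": 0.0075,"dy": 0.0002,"dz": 0,"turn": 0.0436},{"dx": 0.0149,"dy": 0.0007,"dz": 0,"turn": 0.0873},{"dx": 0.0223,"dy": 0.0015,"dz": 0,"turn": 0.131},{"dx": 0.0297,"dy": 0.0026,"dz": 0,"turn": 0.1745},{"dx": 0.0371,"dy": 0.0041,"dz": 0,"turn": 0.218}]}}

```text
clock: 8.48
ee_pos: [0.4306, -0.0706, 0.0291]
tool_rot: [-180.0, -0.1, 100.9]
contact_force: [-3.2, -1.1, 2.3]
width: 0.0202
finger_force: 1.5
```

```bash
cat > chk.py <<'E'
from h import *
s=manip.get_state(); print(s["ee_pos"],s["tool_rot"],s["contact_force"],s["finger_force"],s["clock"])
for n in("top","side"):
  for l in lid(vision.read_camera(n)):
    d=world(n,l[1],.103)[0][:2]-[.6,-.039]; print(n,l,np.round(d,4),np.hypot(*d),np.degrees(np.arctan2(d[1],d[0])))
E
python3 chk.py
```

```text
[ 0.43058944 -0.07064306  0.02912935] [-1.79955696e+02 -5.78782220e-02  1.00874852e+02] [-3.15205318 -1.13396696  2.3443816 ] 1.5188397467136383 8.475
top (np.int32(313), [350.3, 228.4]) [-0.0535 -0.0649] 0.08415701262438725 -129.50448067813608
side (np.int32(165), [339.6, 250.9]) [-0.0572 -0.065 ] 0.08657917208350846 -131.38574957443092
```

{"op": "play_rows", "data": {"commands": [{"dx": 0.0075,"dy": 0.0003,"dz": 0,"turn": 0.0436},{"dx": 0.0149,"dy": 0.0008,"dz": 0,"turn": 0.0873},{"dx": 0.0223,"dy": 0.0017,"dz": 0,"turn": 0.131},{"dx": 0.0297,"dy": 0.0028,"dz": 0,"turn": 0.1745},{"dx": 0.0371,"dy": 0.0043,"dz": 0,"turn": 0.218}]}}

```text
clock: 9.2
ee_pos: [0.4276, -0.0339, 0.0291]
tool_rot: [-179.9, -0.0, 88.4]
contact_force: [-2.2, -0.5, 1.0]
width: 0.0202
finger_force: 1.7
```

{"op": "play_rows", "data": {"commands": [{"dx": 0.0075,"dy": 0.0002,"dz": 0,"turn": 0.0436},{"dx": 0.0149,"dy": 0.0007,"dz": 0,"turn": 0.0873},{"dx": 0.0223,"dy": 0.0015,"dz": 0,"turn": 0.131},{"dx": 0.0297,"dy": 0.0026,"dz": 0,"turn": 0.1745},{"dx": 0.0371,"dy": 0.0041,"dz": 0,"turn": 0.218}]}}

```text
clock: 9.82
ee_pos: [0.4327, 0.0034, 0.029]
tool_rot: [-179.9, -0.0, 76.0]
contact_force: [-3.2, 0.7, 0.8]
width: 0.0201
finger_force: 1.7
```

```bash
python3 chk.py
```

```text
[0.43268397 0.00340731 0.02903886] [-1.79898557e+02 -2.54757828e-02  7.59742856e+01] [-3.24091472  0.74882901  0.75796702] 1.7404864355921745 9.825
top (np.int32(308), [337.1, 238.2]) [-0.0757 -0.0354] 0.0835728007094159 -154.94888708704346
side (np.int32(187), [325.5, 246.4]) [-0.0782 -0.0361] 0.08616912986436774 -155.2046461733458
```

{"op": "play_rows", "data": {"commands": [{"dx": 0.0075,"dy": 0.0002,"dz": 0,"turn": 0.0436},{"dx": 0.0149,"dy": 0.0007,"dz": 0,"turn": 0.0873},{"dx": 0.0223,"dy": 0.0015,"dz": 0,"turn": 0.131},{"dx": 0.0297,"dy": 0.0026,"dz": 0,"turn": 0.1745},{"dx": 0.0371,"dy": 0.0041,"dz": 0,"turn": 0.218}]}}

```text
clock: 10.55
ee_pos: [0.4454, 0.0381, 0.029]
tool_rot: [-179.9, 0.0, 63.5]
contact_force: [-4.4, 1.8, 2.2]
width: 0.0198
finger_force: 2.3
```

{"op": "play_rows", "data": {"commands": [{"dx": 0.0075,"dy": 0.0002,"dz": 0,"turn": 0.0436},{"dx": 0.0149,"dy": 0.0007,"dz": 0,"turn": 0.0873},{"dx": 0.0223,"dy": 0.0015,"dz": 0,"turn": 0.131},{"dx": 0.0282,"dy": 0.0024,"dz": 0,"turn": 0.166},{"dx": 0.0327,"dy": 0.0032,"dz": 0,"turn": 0.192}]}}

```text
clock: 11.18
ee_pos: [0.463, 0.0666, 0.029]
tool_rot: [-179.9, 0.0, 52.6]
contact_force: [-4.3, 3.5, 1.8]
width: 0.0199
finger_force: 2.6
```

```bash
python3 chk.py
```

```text
[0.462991   0.06662979 0.02901581] [-1.79859428e+02  6.02675035e-03  5.25943334e+01] [-4.27508317  3.48626097  1.75064168] 2.5918033719062805 11.175
top (np.int32(315), [321.9, 241.5]) [-0.0833 -0.0015] 0.08330570925775656 -178.98870364842767
side (np.int32(185), [315.8, 239.4]) [-0.0865 -0.0036] 0.08661325209793211 -177.5868620992033
```

The jar is within about 2-4 mm of the front line. I'll hold briefly, then back off radially and rise.

{"op": "play_rows", "data": {"commands": [{"dx": 0.001,"dy": 0,"dz": 0,"turn": 0},{"dx": 0.001,"dy": 0,"dz": 0,"turn": 0},{"dx": 0.001,"dy": 0,"dz": 0,"turn": 0},{"dx": 0.001,"dy": -0.001,"dz": 0,"turn": 0},{"dx": 0.001,"dy": -0.002,"dz": 0,"turn": 0}]}}

```text
clock: 11.9
ee_pos: [0.4634, 0.0674, 0.0293]
tool_rot: [180.0, -0.0, 52.5]
contact_force: [-0.6, 1.0, -1.1]
width: 0.0202
finger_force: 0.5
```

{"op": "play_rows", "data": {"commands": [{"dx": 0,"dy": -0.01,"dz": 0,"turn": 0},{"dx": 0,"dy": -0.025,"dz": 0,"turn": 0},{"dx": 0,"dy": -0.035,"dz": -0.03,"turn": 0},{"dx": 0,"dy": -0.035,"dz": -0.08,"turn": 0},{"dx": 0,"dy": -0.035,"dz": -0.13,"turn": 0}]}}

```text
clock: 12.52
ee_pos: [0.4341, 0.089, 0.1603]
tool_rot: [-180.0, 0.0, 52.5]
contact_force: [1.3, 0.8, 0.2]
width: 0.0201
finger_force: 0.0
```

{"op": "play_rows", "data": {"commands": [{"dx": 0.05,"dy": -0.02,"dz": -0.03,"turn": 0},{"dx": 0.1,"dy": -0.04,"dz": -0.05,"turn": 0},{"dx": 0.15,"dy": -0.06,"dz": -0.06,"turn": 0},{"dx": 0.15,"dy": -0.06,"dz": -0.06,"turn": 0},{"dx": 0.15,"dy": -0.06,"dz": -0.06,"turn": 0}]}}

```text
clock: 13.15
ee_pos: [0.478, 0.2437, 0.2188]
tool_rot: [-180.0, 0.1, 52.5]
contact_force: [-0.6, -0.0, 0.1]
width: 0.0201
finger_force: 0.0
```

```bash
python3 chk.py; python3 -c "
from h import *
cv2.imwrite('pics/t2.png',vision.read_camera('top'))"
```

```text
[0.4780353  0.24370316 0.21876096] [-1.79994964e+02  7.30510161e-02  5.25128666e+01] [-0.64092428 -0.04128432  0.07378755] 0.0 13.15
top (np.int32(317), [321.7, 241.4]) [-0.0831 -0.001 ] 0.08307801093316904 -179.2941182525697
side (np.int32(167), [315.8, 239.1]) [-0.086  -0.0027] 0.0860859000003045 -178.20942891612867
```

View pics/t2.png

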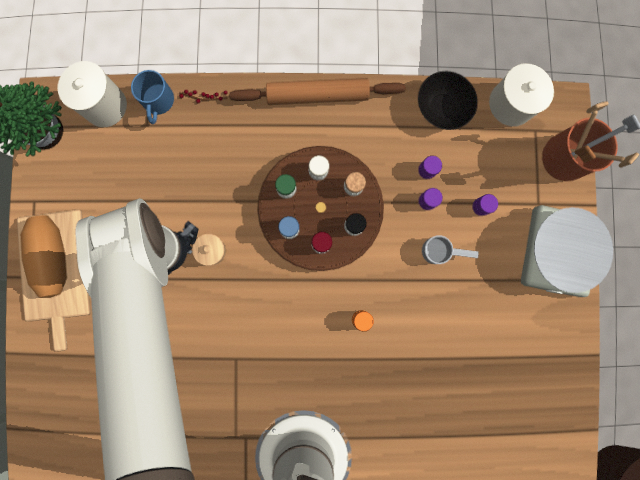

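The burgundy lid is now at (322,242), straight in front of the tray hub at (320,207). All the jars are in place, and the salt pot at (208,249) and the cup at (438,250) have not moved. The gripper is clear at z 0.22.

```bash
python3 -c "
from bench import hand_in
print(hand_in())"
```

```text
the job is handed in; nothing more can be done
None
```

I turned the tray about 84° clockwise by its edge and handed the job in: the burgundy-lidded jar measured within about 3 mm of the front line, all six jars were standing in place, the cup and salt pot looked unmoved, and the judge's result was not shown.

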